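# Rack a circuit breaker to its connected position and close it

## Task

Put the breaker with the orange lever into service: with the fingertips push its orange lever away from the robot, past the click of the middle (test) notch, all the way to the far stop, and then press the green button on that same breaker fully down and let it come up again. Only push, never grip the lever, and do not press the button before the lever is at its far stop. Leave the breaker with the blue lever and all the loose things lying about as they are.

Things in the scene. Friction and masses are not known exactly. Their poses are not given: they have to be found in the camera images.
- orange_breaker: Grey circuit breaker lying on its back, fixed to the bench: 240 mm along its x, 150 mm along its y, its flat top deck (200 x 142 mm) 85 mm above the bench. Origin: centre of the underside; z up. Its x axis points roughly away from the robot (within about 30 degrees) and is the way in which the lever is pushed. Its lever runs in a black slot left of the centre line (y = +30 mm); the green button stands right of it (x = +30, y = -42 mm).
- orange_paddle (a point): Centre of the orange lever's upright paddle, a plate 12 mm thick along the breaker's x, 44 mm wide along its y and 42 mm tall, from 6 to 48 mm above the deck (this point is 27 mm above the deck, 112 mm above the bench). Axes as the breaker's; it moves with the lever. Push on the face that looks to the robot (6 mm behind this point).
- orange_lever (a joint): Travel of the orange lever in m along the breaker's x: about 0 at the near stop (start), 0.035 in the middle notch (test), 0.070 at the far stop (connected). A spring detent resists with up to about 7 N on leaving each position and draws the lever into the next once it is past half-way between; friction about 1 N. It stays where a notch or stop holds it.
- orange_button_top (a point): Centre of the top of the round green push button (28 mm across, in a black housing) on the breaker with the orange lever; pressed straight down; it moves with the button.
- orange_button (a joint): Travel of that green button in m: 0 up, 0.006 fully down (5 N); it springs back.
- blue_breaker: A second breaker of the same make and size, fixed to the bench beside the first; it has a blue lever and a green button of its own and is to be left alone. Origin: centre of the underside, axes as for the other.
- blue_lever (a joint): Travel of the blue lever in m, 0 at its near stop (leave there).
- blue_button (a joint): Travel of the blue-levered breaker's green button (leave alone), 0 is up.
- padlock: Loose red padlock, 45 x 20 mm and 63 mm tall, standing on the deck of the orange-levered breaker near its far end, beyond the lever and the button. Origin: centre of its underside.
- fuse: Loose white cartridge fuse with brass ends, 23 mm across, 44 mm tall, upright on the far end of the blue-levered breaker's deck. Origin: centre of its underside.
- screwdriver: Loose screwdriver lying on the bench at the left of the breakers, about 200 mm long.
- terminal_block: Loose grey terminal block on the bench beyond the breakers, 40 x 100 mm, 47 mm tall.
- screw_cup: Loose yellow cup at the left of the breakers, 72 mm across, 60 mm tall.
- meter: Loose yellow multimeter lying at the right, 150 x 80 mm, 40 mm tall.

How it is judged:
By the outcome, as a careful person would: the job done as asked, in the order asked, and still so for the second after the job is handed in, with the robot touching nothing.
It also fails if it takes over 40 s, if anything falls off the work surface, if the arm or the gripper's body presses on something with over 40 N, if the wrist force passes 120 N, or if a joint passes its speed limit or range.

## Robot

A 6-joint arm with a two-finger parallel gripper is mounted at the origin on the work surface. World frame = base frame: x ahead of the robot, y to its left, z up, the work surface at z = 0. Lengths are in m, angles in rad, forces in N, time in s.
With the tool pointing down it reaches from about 0.25 to 0.85 m from the base axis. Payload 12.5 kg.
Tool frame: the origin (TCP) lies midway between the tips of the shut fingers; the grasp point (between the pads) lies 19 mm behind it; z points along the fingers, x is the direction in which the jaws open and shut, and the axes are right-handed (so a half turn about z gives the same grasp; the last joint's range is limited). The gripper opens to 93 mm and grips with 3 to 60 N. Pads are 15 mm wide; open, the fingers measure 128 mm over their backs; the gripper's body (75 mm by 188 mm) begins 65 mm behind the grasp point.
Start: joints at [-1.417, 0.351, 1.652, -0, 1.139, -0.085], TCP at [0.13, -0.534, 0.219] pointing down, gripper open.
Joint ranges: [-2.75, 2.75], [-0.79, 2.1], [0.01, 2.65], [-1.57, 4.71], [0.07, 3.14], [-2.87, 2.87]. Speed limits (rad/s): [2.22, 2.22, 2.79, 3.14, 3.14, 3.14].

## Interface

Orientations are given as a unit quaternion [x, y, z, w].
In Python, from workcell import env, eyes, order gives the robot as it stands. The module is installed in compiled form; this text tells all that it offers.
- The arm moves only by the tool jog_arm, never from a script. Its arguments are lists of equal length, an entry for each row: "linear": the shift along the tool's x, y, z in units of 30 mm (1.0 is 30 mm), a list of three; "dr": the turn, a rotation vector about the tool's x, y, z in units of 6 degrees (1.0 is 6 degrees), a list of three. A call has 1 to 20 rows; each row is the pose to reach, as a shift and turn from the pose commanded when the call began, along the tool's axes at that moment; what a row does not reach only later rows make up. A row lasts 1/12 s, in which the tool goes at most 41.7 mm and 7.16 degrees, less where a joint would pass 70% of its speed; a pose out of reach is approached as far as the arm can. A call with a gripper value outside its range is refused whole. "gripper" is the opening, from -1 (shut) to 1 (fully open), set as the call begins (left out, the last holds). The fingers move at their own pace and stop on an object; "force" is the grip in N (left out, the last holds). Time passes only in rows, so rows that repeat a pose let the fingers close. It gives the time, the measured TCP pose, the force and the opening at its end, in the units of the state.
- env.read_state(): the state, without advancing time (a new reading comes with each control period).
- eyes.snapshot(name): name is "side" or "top"; returns a dict with "pixels" (384x512x3 uint8, red, green, blue), "camera_matrix" (3x3 intrinsics, pixels), "rvec" (rotation vector, rad) and "tvec" (3), from world to camera coordinates, as OpenCV has them. Camera axes: x right, y down, z forward; pixel columns grow to the right and rows downward; lengths in m; the calibration is good to about 2 mm. A picture is of the moment at which its call begins. There is no depth.
- order.hand_in(): hands the job in, once; it reports no verdict.
The state is a dict: "t": time; "joints": joint angles; "joint_velocities": joint speeds; "tau": joint torques, N m; "ee_pos": TCP position; "orientation": TCP orientation; "wrist_force": force on the tool from outside, world axes, zero at the start; "ft_torque": the same for the moment, N m; "grip_width": finger opening in m.
Only numpy, scipy, OpenCV 4.12 (cv2) and the standard library are available. Lean on these libraries where they do the work, as an engineer would, in place of code of your own. Each camera call takes 0.05 s, during which the arm holds its last target. There are 200 camera calls.

## Working session

There is one attempt and no reset: what is moved stays moved. The work goes in short steps, Python scripts to look and compute and a tool call to move; the robot and the scene stay as the last step left them, time stands still between calls to the robot, and variables do not carry over. Pictures are saved under pics/ and viewed, about 8 in all and at most 12, crops included, and the job is handed in when it is done.

Besides the shell and the picture viewer there is one more tool, called after ">>>" as a command line: name --argument value ..., lists and objects as JSON in quotes. jog_arm: Moves the arm, as the interface text tells. Its arguments: {"type":"object","properties":{"linear":{"type":"array"},"dr":{"type":"array"},"gripper":{"type":"number"},"force":{"type":"number"}},"required":["linear","dr"]}

```bash
mkdir -p pics; python3 - <<'E'
from workcell import env, eyes
import cv2,pickle
d={}
for n in("side","top"):
    s=eyes.snapshot(n);d[n]=s
    cv2.imwrite(f"pics/{n}0.png",cv2.resize(s["pixels"][:,:,::-1],(800,600),interpolation=cv2.INTER_CUBIC))
    print(n,s["camera_matrix"],s["rvec"],s["tvec"])
pickle.dump(d,open("d0.pkl","wb"))
print(env.read_state())
E
```

```text
side [[428.85328814   0.         256.16263044]
 [  0.         428.85328814 190.13628796]
 [  0.           0.           1.        ]] [ 0.71963988 -2.43991247  1.33699959] [0.4570058  0.24620458 1.05854785]
top [[416.21147073   0.         258.19942215]
 [  0.         416.21147073 191.36651765]
 [  0.           0.           1.        ]] [ 2.16310753 -2.16356688  0.14047344] [-0.01918226  0.59454931  1.29416619]
{'t': 0.1, 'joints': array([-1.41663150e+00,  3.51156547e-01,  1.65233552e+00,  3.28061349e-05,
        1.13910856e+00, -8.46039429e-02]), 'joint_velocities': array([-5.02767374e-04, -9.79878720e-04, -8.78380003e-04, -2.22252190e-04,
       -1.57628218e-05,  4.84757803e-05]), 'tau': array([ 6.00223011e-04, -4.98025882e+01, -2.85701340e+01,  6.99654431e-02,
        2.38855061e-02, -5.25432984e-05]), 'ee_pos': array([ 0.13006316, -0.53409153,  0.21817874]), 'orientation': array([ 7.86286474e-01, -6.17861900e-01, -3.58389471e-04, -3.54656590e-04]), 'wrist_force': array([ 0.44129035,  0.81297591, -0.33376381]), 'ft_torque': array([ 0.02480362, -0.00091243,  0.01006314]), 'grip_width': 0.09289096797241833}
```

View pics/top0.png

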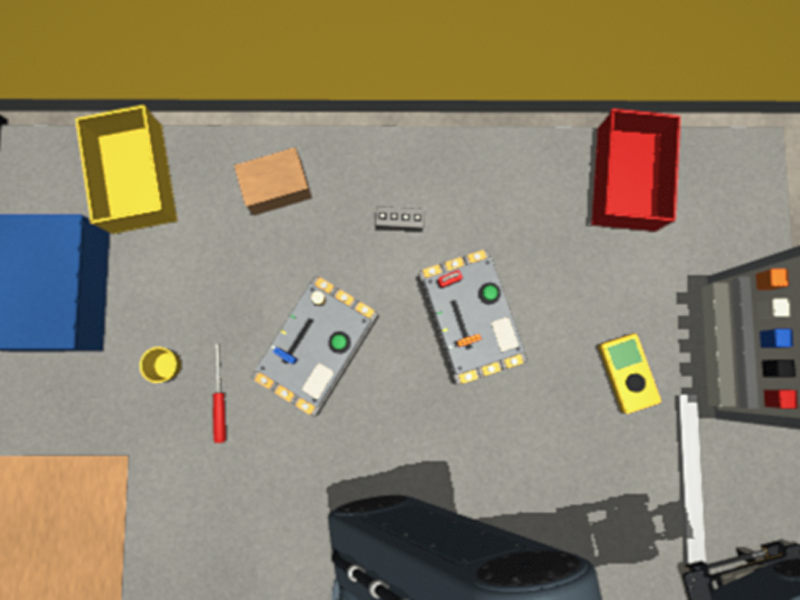

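View pics/side0.png

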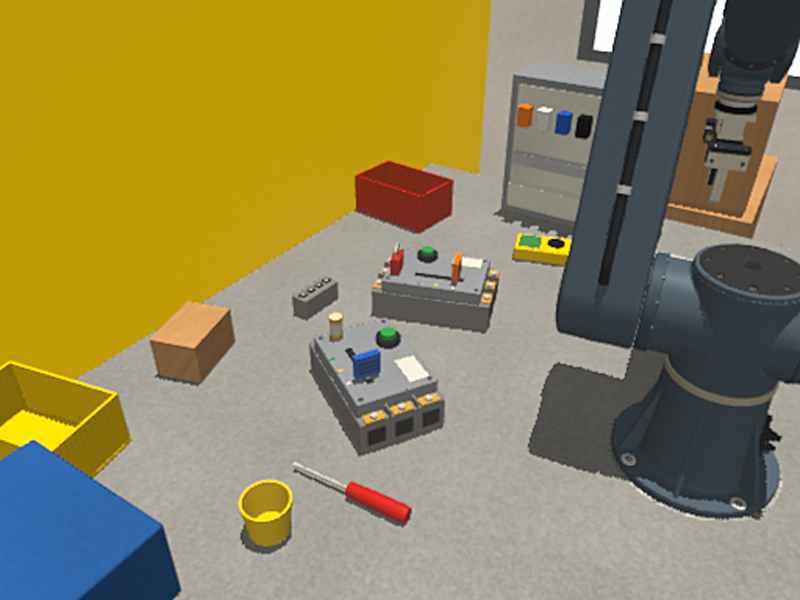

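The top view has the orange breaker at about (472,317), with its paddle at (469,341), button at (489,293) and padlock at (450,280). The side view shows its paddle at (457,268) and button at (428,254). I'll enlarge both.

```bash
python3 - <<'E'
import cv2,pickle,numpy as np
d=pickle.load(open("d0.pkl","rb"))
def crop(n,x,y,w,h,k): return cv2.resize(d[n]["pixels"][y:y+h,x:x+w,::-1],None,fx=k,fy=k,interpolation=cv2.INTER_CUBIC)
a=crop("top",258,152,88,100,6);b=crop("side",230,145,100,75,5)
cv2.imwrite("pics/c1.png",a);cv2.imwrite("pics/c2.png",b)
E
```

```text
(no output)
```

View pics/c1.png

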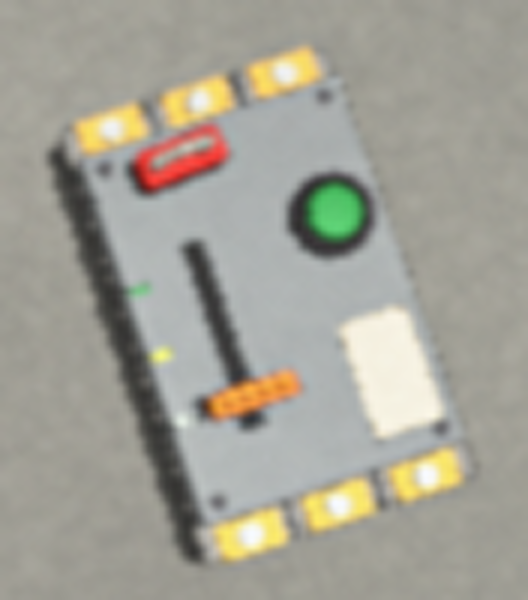

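View pics/c2.png

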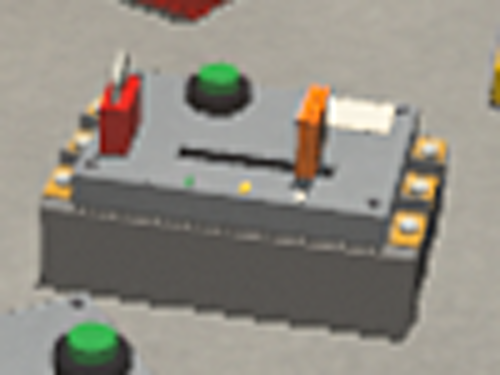

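The top crop shows deck screws at (105,170), (324,97), (441,428) and (219,502), the paddle top at (252,395), the button at (335,211), the slot from (193,243) to (252,425) and the padlock at (182,157). The side crop shows the button top at (220,74) and the paddle's top centre at about (315,90).

```bash
cat > h.py <<'E'
import cv2,pickle,numpy as np
d=pickle.load(open("d0.pkl","rb"))
def ray(n,uv,off,k):
    s=d[n];p=(np.array(uv,float)+.5)/k-.5+off
    R=cv2.Rodrigues(s["rvec"])[0];c=-R.T@s["tvec"]
    r=R.T@np.linalg.solve(s["camera_matrix"],[*p,1]);return c,r/np.linalg.norm(r)
def T(uv,z): c,r=ray("top",uv,(258,152),6);return c+r*(z-c[2])/r[2]
def tri(a,b):
    c1,r1=ray("top",a,(258,152),6);c2,r2=ray("side",b,(230,145),5)
    k=np.linalg.lstsq(np.c_[r1,-r2],c2-c1,rcond=None)[0]
    p,q=c1+k[0]*r1,c2+k[1]*r2;return (p+q)/2,np.linalg.norm(p-q)
E
python3 - <<'E'
from h import *
np.set_printoptions(precision=4,suppress=True)
S=np.array([T(p,.085) for p in[(105,170),(324,97),(441,428),(219,502)]])
C=S.mean(0);print(S,C,np.linalg.norm(S-np.roll(S,1,0),axis=1))
ex=(S[0]-S[3]+S[1]-S[2])[:2];yaw=np.arctan2(ex[1],ex[0])
sl=T((193,243),.085)-T((252,425),.085)
print("yaw",np.degrees(yaw),"slot yaw",np.degrees(np.arctan2(sl[1],sl[0])))
R=np.array([[np.cos(yaw),-np.sin(yaw)],[np.sin(yaw),np.cos(yaw)]])
loc=lambda p:R.T@(p-C)[:2]
P=T((252,395),.133);print("paddle",P,loc(P))
b,e=tri((335,211),(220,74));print("button",b,e,loc(b));print("pred button",C[:2]+R@[.03,-.042])
p,e=tri((252,395),(315,90));print("paddle tri",p,e,loc(p))
print("padlock",loc(T((182,150),.13)))
E
```

```text
[[ 0.6242 -0.071   0.085 ]
 [ 0.6625 -0.1845  0.085 ]
 [ 0.4916 -0.2414  0.085 ]
 [ 0.4542 -0.1279  0.085 ]] [ 0.5581 -0.1562  0.085 ] [0.1793 0.1198 0.1801 0.1195]
yaw 18.445717242656258 slot yaw 17.34152523356802
paddle [ 0.5056 -0.1401  0.133 ] [-0.0447  0.0319]
button [ 0.5989 -0.1877  0.1023] 0.004148509451874005 [ 0.0287 -0.0428]
pred button [ 0.5999 -0.1866]
paddle tri [ 0.5037 -0.14    0.1411] 0.0033730091542919253 [-0.0465  0.0326]
padlock [0.0814 0.0246]
```

Sizes check out: the screw rectangle is 180x120 mm, the button falls within 1.5 mm of its stated place, and the paddle is at y=+32. Yaw is about 18°. Next I'll shut the fingers and move above the spot behind the paddle.

>>> jog_arm --linear '[[-0.3, -0.4, 0], [-0.9, -1.3, 0], [-1.5, -2.2, 0], [-2.1, -3.1, 0], [-2.8, -4.0, 0], [-3.5, -5.0, 0], [-4.2, -6.0, 0], [-4.9, -7.1, 0], [-5.6, -8.1, 0], [-6.3, -9.1, 0], [-7.0, -10.1, 0], [-7.7, -11.1, 0], [-8.3, -12.0, 0], [-8.8, -12.8, 0], [-9.2, -13.4, 0], [-9.5, -13.8, 0], [-9.6, -13.9, 0], [-9.6, -13.9, 0], [-9.6, -13.9, 0], [-9.6, -13.9, 0]]' --dr '[[0, 0, -0.2], [0, 0, -0.4], [0, 0, -0.6], [0, 0, -0.8], [0, 0, -0.8], [0, 0, -0.8], [0, 0, -0.8], [0, 0, -0.8], [0, 0, -0.8], [0, 0, -0.8], [0, 0, -0.8], [0, 0, -0.8], [0, 0, -0.8], [0, 0, -0.8], [0, 0, -0.8], [0, 0, -0.8], [0, 0, -0.8], [0, 0, -0.8], [0, 0, -0.8], [0, 0, -0.8]]' --gripper -1

```text
t: 1.77
ee_pos: [0.4665, -0.1564, 0.2186]
orientation: [0.811, -0.585, -0.0, 0.0]
wrist_force: [-0.1, -0.7, 0.1]
grip_width: 0.0003
```

```bash
cat >> h.py <<'E'
C=np.array([.5581,-.1562]);yaw=np.radians(18.2)
R2=np.array([[np.cos(yaw),-np.sin(yaw)],[np.sin(yaw),np.cos(yaw)]])
def st():
    from workcell import env
    from scipy.spatial.transform import Rotation as Ro
    s=env.read_state();r=Ro.from_quat(s["orientation"]).as_matrix()
    print("t",s["t"],"pos",s["ee_pos"].round(4),"local",(R2.T@(s["ee_pos"][:2]-C)).round(4),"xang",np.degrees(np.arctan2(r[1,0],r[0,0])).round(2),"F",s["wrist_force"].round(2),"Floc",(R2.T@s["wrist_force"][:2]).round(2),"w",s["grip_width"]);print(r.round(3))
E
python3 -c "
from h import *
st()"
```

```text
t 1.7667 pos [ 0.4665 -0.1564  0.2186] local [-0.0871  0.0284] xang -71.55 F [-0.14 -0.67  0.11] Floc [-0.34 -0.59] w 0.0002914880579268441
[[ 0.317 -0.949 -0.   ]
 [-0.949 -0.317 -0.   ]
 [-0.     0.    -1.   ]]
```

>>> jog_arm --linear '[[-0.05, 0, 0.4], [-0.1, 0, 0.9], [-0.1, 0, 1.5], [-0.1, 0, 2.1], [-0.1, 0, 2.7], [-0.1, 0, 3.2], [-0.1, 0, 3.6], [-0.1, 0, 3.8], [-0.1, 0, 3.8], [-0.1, 0, 3.8]]' --dr '[[0, 0, 0], [0, 0, 0], [0, 0, 0], [0, 0, 0], [0, 0, 0], [0, 0, 0], [0, 0, 0], [0, 0, 0], [0, 0, 0], [0, 0, 0]]'

```text
t: 2.6
ee_pos: [0.4661, -0.1535, 0.105]
orientation: [0.811, -0.585, 0.0, 0.0]
wrist_force: [0.8, -0.6, -0.1]
grip_width: 0.0004
```

```bash
python3 - <<'E'
from h import *
from workcell import eyes
st()
a=eyes.snapshot("side")["pixels"][100:235,190:370,::-1]
cv2.imwrite("pics/s1.png",cv2.resize(a,None,fx=4,fy=4,interpolation=cv2.INTER_CUBIC))
E
```

```text
t 2.6 pos [ 0.4661 -0.1535  0.105 ] local [-0.0865  0.0313] xang -71.55 F [ 0.81 -0.58 -0.11] Floc [ 0.59 -0.8 ] w 0.00039287800881556085
[[ 0.316 -0.949  0.   ]
 [-0.949 -0.316 -0.   ]
 [ 0.    -0.    -1.   ]]
```

View pics/s1.png

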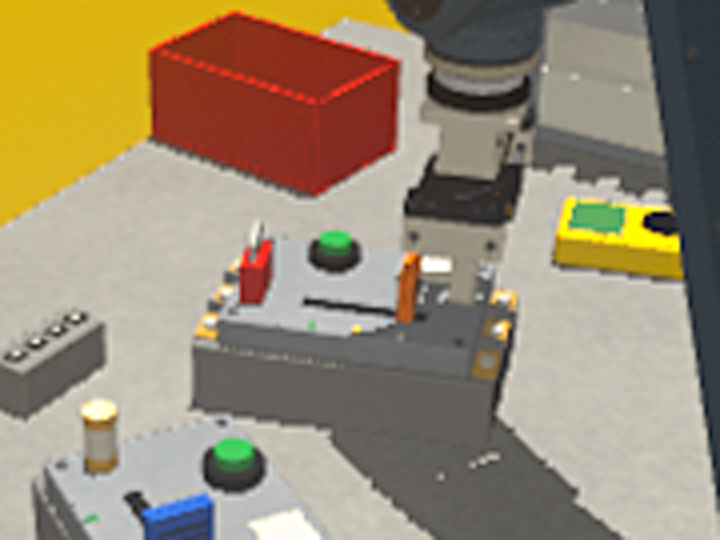

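The fingers (465,280) stand behind the paddle (408,285), clear of the deck. Now I'll push.

>>> jog_arm --linear '[[0, -0.1, 0], [0, -0.3, 0], [0, -0.5, 0], [0, -0.7, 0], [0, -0.9, 0], [0, -1.05, 0], [0, -1.2, 0], [0, -1.35, 0], [0, -1.5, 0], [0, -1.65, 0], [0, -1.8, 0], [0, -1.95, 0], [0, -2.1, 0], [0, -2.25, 0], [0, -2.4, 0], [0, -2.55, 0], [0, -2.7, 0], [0, -2.85, 0], [0, -3.0, 0], [0, -3.0, 0]]' --dr '[[0, 0, 0], [0, 0, 0], [0, 0, 0], [0, 0, 0], [0, 0, 0], [0, 0, 0], [0, 0, 0], [0, 0, 0], [0, 0, 0], [0, 0, 0], [0, 0, 0], [0, 0, 0], [0, 0, 0], [0, 0, 0], [0, 0, 0], [0, 0, 0], [0, 0, 0], [0, 0, 0], [0, 0, 0], [0, 0, 0]]'

```text
t: 4.32
ee_pos: [0.5525, -0.1242, 0.1046]
orientation: [0.812, -0.584, 0.0, -0.0]
wrist_force: [-0.1, 0.3, 0.2]
grip_width: 0.0004
```

```bash
python3 -c "
from h import *
st()"
```

```text
t 4.3167 pos [ 0.5525 -0.1242  0.1046] local [0.0047 0.0321] xang -71.5 F [-0.1   0.33  0.24] Floc [0.01 0.35] w 0.0003932504619357912
[[ 0.317 -0.948  0.001]
 [-0.948 -0.317 -0.   ]
 [ 0.    -0.001 -1.   ]]
```

>>> jog_arm --linear '[[0, -0.03, 0], [0, -0.06, 0], [0, -0.1, 0], [0, -0.13, 0], [0, -0.16, 0], [0, -0.2, 0], [0, -0.2, 0]]' --dr '[[0, 0, 0], [0, 0, 0], [0, 0, 0], [0, 0, 0], [0, 0, 0], [0, 0, 0], [0, 0, 0]]'

```text
t: 4.9
ee_pos: [0.5573, -0.1226, 0.1046]
orientation: [0.811, -0.584, -0.0, 0.0]
wrist_force: [-0.0, -0.5, -0.0]
grip_width: 0.0006
```

>>> jog_arm --linear '[[0, -0.03, 0], [0, -0.06, 0], [0, -0.08, 0], [0, -0.1, 0], [0, -0.1, 0]]' --dr '[[0, 0, 0], [0, 0, 0], [0, 0, 0], [0, 0, 0], [0, 0, 0]]'

```text
t: 5.32
ee_pos: [0.5575, -0.1225, 0.1046]
orientation: [0.812, -0.584, -0.002, 0.002]
wrist_force: [-17.7, -7.1, 11.4]
grip_width: 0.0009
```

```bash
python3 - <<'E'
from h import *
from workcell import eyes
st()
a=eyes.snapshot("side")["pixels"][140:220,230:330,::-1]
cv2.imwrite("pics/s2.png",cv2.resize(a,None,fx=6,fy=6,interpolation=cv2.INTER_CUBIC))
E
```

```text
t 5.3167 pos [ 0.5575 -0.1225  0.1046] local [0.01   0.0322] xang -71.5 F [-17.69  -7.08  11.41] Floc [-19.02  -1.2 ] w 0.0008644891292737593
[[ 0.317 -0.948 -0.006]
 [-0.948 -0.317 -0.001]
 [-0.001  0.006 -1.   ]]
```

View pics/s2.png

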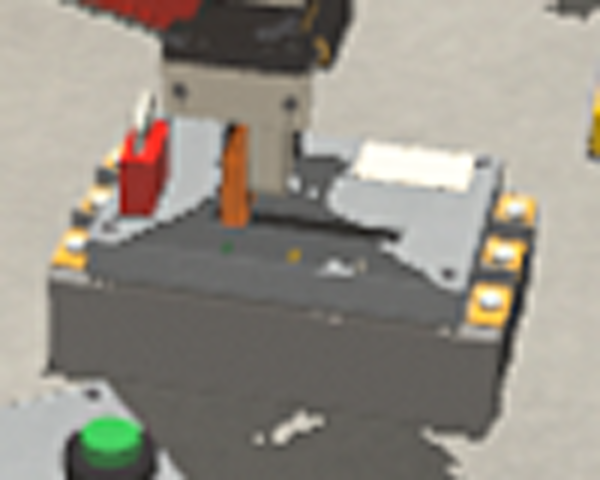

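The paddle (235,175) is at the far end of the slot. Travel stopped hard at local x=0.010 with 19 N, as expected, and the padlock is untouched. I'll back off, rise and move over the button.

>>> jog_arm --linear '[[0, 0.2, 0], [0, 0.5, 0], [0, 0.6, 0], [0, 0.6, -0.4], [0, 0.6, -1.0], [0, 0.6, -1.6], [0, 0.6, -2.0], [0.4, 0.4, -2.0], [1.0, 0.1, -2.0], [1.6, -0.2, -2.0], [2.2, -0.5, -2.0], [2.5, -0.55, -2.0], [2.5, -0.55, -2.0], [2.5, -0.55, -2.0]]' --dr '[[0, 0, 0], [0, 0, 0], [0, 0, 0], [0, 0, 0], [0, 0, 0], [0, 0, 0], [0, 0, 0], [0, 0, 0], [0, 0, 0], [0, 0, 0], [0, 0, 0], [0, 0, 0], [0, 0, 0], [0, 0, 0]]'

```text
t: 6.53
ee_pos: [0.5991, -0.1874, 0.1648]
orientation: [0.811, -0.585, -0.0, -0.0]
wrist_force: [-0.6, -0.0, 0.8]
grip_width: 0.0005
```

```bash
python3 - <<'E'
from h import *
from workcell import eyes
st()
a=eyes.snapshot("side")["pixels"][125:215,225:335,::-1]
cv2.imwrite("pics/s3.png",cv2.resize(a,None,fx=6,fy=6,interpolation=cv2.INTER_CUBIC))
E
```

```text
t 6.5333 pos [ 0.5991 -0.1874  0.1648] local [ 0.0292 -0.0424] xang -71.54 F [-0.58 -0.01  0.78] Floc [-0.56  0.17] w 0.0005204479727770383
[[ 0.317 -0.949 -0.   ]
 [-0.949 -0.317  0.   ]
 [-0.     0.    -1.   ]]
```

View pics/s3.png

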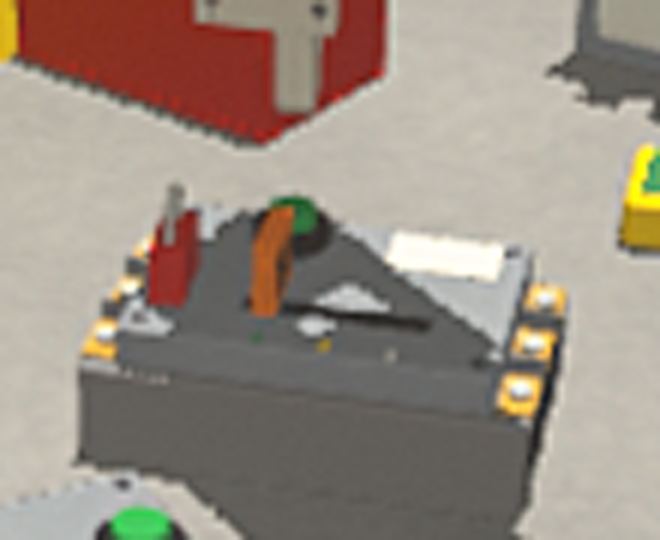

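The lever (272,260) stays at the far end, the padlock is in place, and the fingertips (297,105) are above the button (297,215). Now down to just above it.

>>> jog_arm --linear '[[0, 0, 0.3], [0, 0, 0.7], [0, 0, 1.1], [0, 0, 1.4], [0, 0, 1.6], [0, 0, 1.7], [0, 0, 1.7], [0, 0, 1.7]]' --dr '[[0, 0, 0], [0, 0, 0], [0, 0, 0], [0, 0, 0], [0, 0, 0], [0, 0, 0], [0, 0, 0], [0, 0, 0]]'

```text
t: 7.25
ee_pos: [0.5997, -0.1876, 0.1137]
orientation: [0.811, -0.584, 0.0, -0.0]
wrist_force: [0.3, 0.2, -0.4]
grip_width: 0.0005
```

>>> jog_arm --linear '[[0, 0, 0.05], [0, 0, 0.1], [0, 0, 0.15], [0, 0, 0.2], [0, 0, 0.2]]' --dr '[[0, 0, 0], [0, 0, 0], [0, 0, 0], [0, 0, 0], [0, 0, 0]]'

```text
t: 7.67
ee_pos: [0.5995, -0.1876, 0.1074]
orientation: [0.811, -0.584, -0.0, -0.0]
wrist_force: [-0.2, 0.5, 0.1]
grip_width: 0.0003
```

>>> jog_arm --linear '[[0, 0, 0.03], [0, 0, 0.06], [0, 0, 0.1], [0, 0, 0.1]]' --dr '[[0, 0, 0], [0, 0, 0], [0, 0, 0], [0, 0, 0]]'

```text
t: 8.0
ee_pos: [0.5996, -0.1876, 0.1046]
orientation: [0.811, -0.584, 0.0, -0.0]
wrist_force: [-0.9, 0.3, 3.3]
grip_width: 0.0006
```

>>> jog_arm --linear '[[0, 0, 0.03], [0, 0, 0.06], [0, 0, 0.06]]' --dr '[[0, 0, 0], [0, 0, 0], [0, 0, 0]]'

```text
t: 8.25
ee_pos: [0.5996, -0.1876, 0.1029]
orientation: [0.811, -0.584, 0.0, -0.0]
wrist_force: [-1.6, -0.3, 3.1]
grip_width: 0.0005
```

>>> jog_arm --linear '[[0, 0, 0.03], [0, 0, 0.06], [0, 0, 0.06]]' --dr '[[0, 0, 0], [0, 0, 0], [0, 0, 0]]'

```text
t: 8.5
ee_pos: [0.5996, -0.1876, 0.1013]
orientation: [0.811, -0.584, 0.0, -0.0]
wrist_force: [-1.7, 1.0, 5.3]
grip_width: 0.0003
```

>>> jog_arm --linear '[[0, 0, 0.03], [0, 0, 0.05], [0, 0, 0.05]]' --dr '[[0, 0, 0], [0, 0, 0], [0, 0, 0]]'

```text
t: 8.75
ee_pos: [0.5997, -0.1876, 0.1011]
orientation: [0.812, -0.584, 0.0, -0.0]
wrist_force: [-7.4, 2.3, 17.8]
grip_width: 0.0
```

```bash
python3 - <<'E'
from h import *
from workcell import eyes
st()
a=eyes.snapshot("side")["pixels"][135:195,240:310,::-1]
cv2.imwrite("pics/s4.png",cv2.resize(a,None,fx=10,fy=10,interpolation=cv2.INTER_CUBIC))
E
```

```text
t 8.75 pos [ 0.5997 -0.1876  0.1011] local [ 0.0297 -0.0429] xang -71.51 F [-7.36  2.35 17.83] Floc [-6.26  4.53] w 3.422042631593357e-05
[[ 0.317 -0.948  0.001]
 [-0.948 -0.317 -0.   ]
 [ 0.    -0.    -1.   ]]
```

View pics/s4.png

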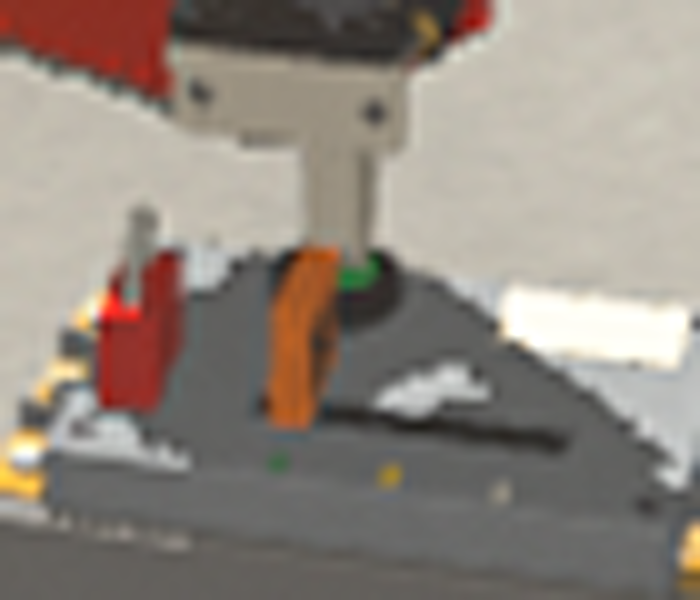

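>>> jog_arm --linear '[[0, 0, -0.1], [0, 0, -0.16], [0, 0, -0.16]]' --dr '[[0, 0, 0], [0, 0, 0], [0, 0, 0]]'

```text
t: 9.05
ee_pos: [0.5996, -0.1876, 0.1046]
orientation: [0.811, -0.584, 0.0, -0.0]
wrist_force: [0.2, -0.2, 3.3]
grip_width: 0.0005
```

>>> jog_arm --linear '[[0, 0, -0.03], [0, 0, -0.03]]' --dr '[[0, 0, 0], [0, 0, 0]]'

```text
t: 9.22
ee_pos: [0.5996, -0.1876, 0.1051]
orientation: [0.811, -0.584, 0.0, -0.0]
wrist_force: [0.0, 0.1, 2.2]
grip_width: 0.0006
```

>>> jog_arm --linear '[[0, 0, -0.03], [0, 0, -0.03]]' --dr '[[0, 0, 0], [0, 0, 0]]'

```text
t: 9.38
ee_pos: [0.5996, -0.1876, 0.1061]
orientation: [0.811, -0.584, 0.0, -0.0]
wrist_force: [0.2, 0.1, 2.2]
grip_width: 0.0004
```

>>> jog_arm --linear '[[0, 0, -0.03], [0, 0, -0.03]]' --dr '[[0, 0, 0], [0, 0, 0]]'

```text
t: 9.55
ee_pos: [0.5996, -0.1876, 0.107]
orientation: [0.811, -0.584, 0.0, 0.0]
wrist_force: [-0.2, -0.7, 1.2]
grip_width: 0.0003
```

The picture shows the tips (340,260) on green, clear of the black housing. Contact holds from z=0.107 down to the hard stop at 0.101, which is the full 6 mm at 18 N. I'll rise clear.

>>> jog_arm --linear '[[0, 0, -0.2], [0, 0, -0.6], [0, 0, -1.2], [0, 0, -1.9], [0, 0, -2.6], [0, 0, -3.3], [0, 0, -3.8], [0, 0, -4.0], [0, 0.8, -4.0], [0, 1.8, -4.0], [0, 2.8, -4.0], [0, 3.8, -4.0], [0, 4.8, -4.0], [0, 5.6, -4.0], [0, 6.0, -4.0], [0, 6.0, -4.0], [0, 6.0, -4.0]]' --dr '[[0, 0, 0], [0, 0, 0], [0, 0, 0], [0, 0, 0], [0, 0, 0], [0, 0, 0], [0, 0, 0], [0, 0, 0], [0, 0, 0], [0, 0, 0], [0, 0, 0], [0, 0, 0], [0, 0, 0], [0, 0, 0], [0, 0, 0], [0, 0, 0], [0, 0, 0]]'

```text
t: 10.97
ee_pos: [0.4292, -0.2448, 0.2273]
orientation: [0.811, -0.585, 0.0, -0.0]
wrist_force: [0.4, -1.0, -0.0]
grip_width: 0.0005
```

```bash
python3 - <<'E'
from h import *
from workcell import eyes
st()
a=eyes.snapshot("side")["pixels"][130:300,190:340,::-1]
b=eyes.snapshot("top")["pixels"][150:270,155:345,::-1]
cv2.imwrite("pics/s5.png",np.vstack([cv2.resize(b,(475,300),interpolation=cv2.INTER_CUBIC),cv2.resize(a[:95],(475,300),interpolation=cv2.INTER_CUBIC)]))
E
```

```text
t 10.9667 pos [ 0.4292 -0.2448  0.2273] local [-0.1501 -0.0439] xang -71.57 F [ 0.38 -1.   -0.01] Floc [ 0.05 -1.07] w 0.0005296510002992245
[[ 0.316 -0.949  0.001]
 [-0.949 -0.316 -0.   ]
 [ 0.    -0.001 -1.   ]]
```

View pics/s5.png

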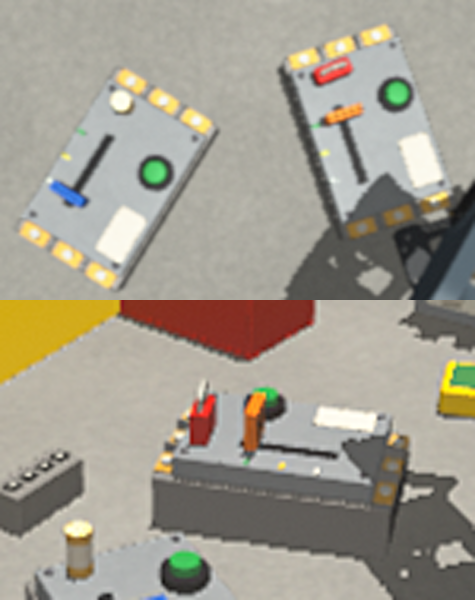

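The orange lever (344,113) is at the far end of its slot and the button is up. The blue lever, fuse and padlock haven't moved, so I'm handing in.

```bash
python3 - <<'E'
from h import *
p=((292.6-258)*6,(195.2-152)*6);print(R2.T@(T(p,.133)[:2]-C))
from workcell import order
print(order.hand_in())
E
```

```text
[0.02540788 0.03077183]
the job is handed in; nothing more can be done
None
```

The breaker with the orange lever is in service, and I handed the job in at about 11 s of the 40 s allowed.

- **Lever:** I pushed it with the shut fingertips past the middle notch to a hard stop, where it resisted with about 19 N. In the images it went from x = -0.045 to +0.025, the full 70 mm, and it stayed there after I backed off.
- **Button:** I then pressed the green button from z = 0.107 down to a hard stop at 0.101, the full 6 mm, with about 18 N. It came back up as I released it.
- **Surroundings:** The last pictures show the blue breaker, padlock and fuse as they were, and the robot is clear of everything. The screwdriver, cup and meter were not all in those last crops, but the arm never went down near them.

One measurement disagreed. The cameras first put the button top at z = 0.102, but contact showed 0.107. I went by the contact force.

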